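Seat the saw-guide cover on the wax jig

ROBOT

A 6-joint arm with a two-finger parallel gripper is mounted at the origin on the work surface. World frame = base frame: x ahead of the robot, y to its left, z up, the work surface at z = 0. Lengths are in m, angles in rad, forces in N, time in s.
With the tool pointing down it reaches from about 0.3 to 0.875 m from the base axis. Payload 6.4 kg.
Tool frame: the origin (TCP) lies at the very end of the fingers, on their centre line; the grasp point (between the pads) lies 19 mm behind it; z points along the fingers, y is the line along which they close (so a half turn about z gives the same grasp; the last joint's range is limited). The gripper opens to 85 mm and grips with 20 to 120 N. Pads are 22 mm wide; open, the fingers measure 114 mm over their backs; the gripper's body (76 mm by 85 mm) begins 54 mm behind the grasp point. The pads swing forward as they close: fully open they stand 13 mm farther back than shut.
Start: joints at [-1.547, 0.181, 1.607, -0, 1.354, -0.206], TCP at [0.131, -0.56, 0.231] pointing down, gripper open.
Joint ranges: [-2.99, 2.99], [-0.89, 2.07], [0.3, 2.58], [-1.14, 4.28], [0, 2.63], [-3.12, 3.12]. Speed limits (rad/s): [2.57, 2.57, 3.01, 3.14, 3.14, 3.14].

INTERFACE

Orientations are given as a unit quaternion [w, x, y, z].
In Python, from bench import ctrl, camera, calibration, order, outline_of gives the robot as it stands.
- The arm moves only by the tool move_arm, never from a script. Its argument "series" is a list that holds one entry, the list of rows, each a list of 5 numbers: the opening, from 0 (shut) to 1 (fully open), then the shift along the tool's x, y, z in mm, then the turn about the tool's z in rad. A call has exactly 10 rows; each row is the pose to reach, as a shift and turn from the pose commanded when the call began, along the tool's axes at that moment; what a row does not reach only later rows make up. A row lasts 1/12 s, in which the tool goes at most 41.7 mm and 7.16 degrees, less where a joint would pass 70% of its speed; a pose out of reach is approached as far as the arm can. A call with a gripper value outside its range is refused whole. The fingers move at their own pace and stop on an object; the grip force is fixed at half the most. Time passes only in rows, so rows that repeat a pose let the fingers close, or fill a call up. It gives the time, the measured TCP pose, the force, the opening and the grip force at its end, in the units of the state.
- ctrl.get_obs(): the state, without advancing time (a new reading comes with each control period).
- camera(name): name is "side" or "top" or "wrist"; returns (picture, depth): 400x640x3 uint8, blue, green, red; 400x640 float32, m along the optical axis (not along the pixel's ray), 0 where there is no reading.
- calibration(name): a dict with "intrinsics" (3x3 intrinsics, pixels), "k1" (the pictures are not rectified: a ray, as slopes to the right and down, at radius r is drawn at 1 + k1 r^2 times it, then the intrinsics apply), "rvec" (rotation vector, rad) and "tvec" (3), from world to camera coordinates, as OpenCV has them. Camera axes: x right, y down, z forward; pixel columns grow to the right and rows downward; lengths in m; the calibration is good to about 2 mm. A picture is of the moment at which its call begins: read the wrist's pose just before it. calibration takes no time and is no camera call; for the wrist camera it gives the pose at the moment of the call.
- order.hand_in(): hands the job in; it is judged then, once.
Trained networks look in the newest picture that a camera, given by its name, has taken for a name from the list of things; names that differ only in an ending like _2 or _b are one class to them, and where a whole thing is asked for, a point or a joint stands for the part that bears it (a point fixed in the world has none). Each returns a list of dicts, best first, with "conf" (0 to 1); they miss things now and then, are a little off and sometimes report something else, mostly with a low value. They report only what shows in the picture. A call takes as long as a camera call. They do not tell look-alikes from the thing itself.
- outline_of(target, camera): "region" (400x640 bool, what is visible of it) and "bbox" ([centre column, centre row, width, height] in pixels, round what is visible of it).
The state is a dict: "time_s": time; "q": joint angles; "dq": joint speeds; "joint_efforts": joint torques, N m; "eef_pos": TCP position; "eef_rot": TCP orientation; "wrist_force": force on the tool from outside, world axes, zero at the start; "torque": the same for the moment, N m; "opening": opening from 0.0 (shut) to 1.0 (fully open); "grasp_force": force on a finger pad.
Only numpy, scipy, OpenCV 4.12 (cv2) and the standard library are available. Lean on these libraries where they do the work, as an engineer would, in place of code of your own. Each camera call takes 0.05 s, during which the arm holds its last target. There are 200 camera calls.

TASK

Pick up the aluminium saw-guide cover by its black grip and slide it, red-dot end first, along the jig's channel and under the red keeper bar until the bore in its underside drops over the brass locating pin. Then press it down against the sprung green wax blank until it lies flat on the jig's ledges, and finish while still holding it pressed down there: do not let go. Leave the file, the ring box and the loose wax slab where they are.

Things in the scene. Friction and masses are not known exactly. Their poses are not given: they have to be found in the camera images.
- cover: Loose saw-guide cover: a flat aluminium plate 120 (its x) x 60 (its y) x 12 mm thick, about 0.24 kg, with a black upright grip rib on top. Origin: centre of the plate's underside; z up, x towards the nose (the end with the red dot). Two black lines (saw slots) cross its top. It starts lying flat on the bench, grip up.
- cover_grip (a point): Centre of the top face of the cover's black grip rib. The rib is 40 mm long (along the cover's x), 16 mm wide (y) and 32 mm high above the plate's top; it is centred 12 mm behind the cover's origin (x = -12 mm) and its top is 44 mm above the plate's underside. Meant to be pinched across its 16 mm width from above.
- cover_bore (a point): Centre of the mouth of the blind round bore in the cover's underside, 14 mm diameter, 10 mm deep, invisible from above; it lies 30 mm ahead of the cover's origin (x = +30 mm, y = 0, z = 0) right under the red dot on top.
- cover_nose (a point): Middle of the lower nose edge of the cover, 60 mm ahead of its origin (z = 0).
- jig: Sawing jig fixed to the bench, base plate 170 (x) x 96 (y) x 8 mm; origin at the centre of its underside, on the bench. The cover slides in along the jig's +x. Two steel ledges run along the channel, their tops 18 mm above the bench; blue guide walls beside them stand 14 mm above the ledges with 65 mm between them (for the 60 mm cover), from x = -75 to +75 mm; the channel is open at the -x end and from above up to the red keeper bar.
- pin_foot (a point): Axis of the brass locating pin at the height of the ledge tops (jig x = +20, y = 0, z = 18 mm): the cover's bore mouth comes to this point, with the cover's x along the jig's x, when the cover is fully down. The pin is 12 mm in diameter, with a tapered tip (5 mm across) that ends 9 mm above the ledges, so the cover's nose must ride at least 9 mm above the ledges until the bore is over the pin.
- keeper (a point): Middle of the lower, near (-x) edge of the red keeper bar that bridges the channel (jig x = +30, y = 0, z = 46 mm). The bar is 24 mm long along x and 8 mm thick; its underside is 28 mm above the ledges, its top 36 mm. A seated cover's nose reaches 20 mm under it (past its near edge).
- wax (a joint): How far the green wax blank in the jig (60 x 30 mm, centred at jig x = -24 mm) is pressed down, m. At 0 its top stands 3.5 mm above the ledges, and it carries the unpressed cover there; with the cover flat on the ledges it reads about 0.0035. It sits on springs: it starts to give at 3 N and needs about 12 N in all (the cover's own weight of about 2.4 N included) to go flush.
- file: Bystander: a flat file with a wooden handle, 150 mm long (x), 16 mm wide, 14 mm high, loose on the bench; origin on its underside near its middle.
- ringbox: Bystander: black ring box 60 x 60 x 38 mm with a glass top, loose in the grey tray (floor 5 mm thick) beyond the jig; origin at the centre of its underside.
- slab: Bystander: loose green wax slab 30 x 90 x 14 mm in the grey tray beyond the jig; origin at the centre of its underside.
There are look-alikes about, which are no part of the job. Of the things that look like the cover, the middle-sized one is meant.

How it is judged:
By the outcome, as a careful person would: the job done as asked, in the order asked, and still so for the second after the job is handed in, while the arm keeps its last pose, push and grip.
It also fails if it takes over 38 s, if anything falls off the work surface, if the arm or the gripper's body presses on something with over 40 N, if the wrist force passes 120 N, or if a joint passes its speed limit or range.

## Working session

There is one attempt and no reset: what is moved stays moved. The work goes in short steps, Python scripts to look and compute and a tool call to move; the robot and the scene stay as the last step left them, time stands still between calls to the robot, and variables do not carry over. Pictures are saved under pics/ and viewed, at most 10 in all, crops included, and the job is handed in when it is done.

Besides the shell and the picture viewer there is one more tool, called after "Emit:" in YAML: its name, and indented under it one key for each argument. move_arm: Moves the arm, as the interface text tells. Its arguments: {"type":"object","properties":{"series":{"type":"array","items":{"type":"array","items":{"type":"array","items":{"type":"number"}}}}},"required":["series"]}

```bash
mkdir -p pics
cat > h.py <<'E'
import numpy as np, cv2
from scipy.spatial.transform import Rotation as R
from bench import ctrl, camera, calibration, order, outline_of
def cal(n):
    c=calibration(n); K=np.array(c["intrinsics"]).reshape(3,3); Rm=cv2.Rodrigues(np.array(c["rvec"],float))[0]
    return K,float(c["k1"]),Rm,np.array(c["tvec"],float).ravel()
def ray(c,px):
    K,k1,Rm,t=c; px=np.atleast_2d(px).astype(float)
    u=cv2.undistortPoints(px.reshape(-1,1,2),K,np.array([k1,0,0,0.])).reshape(-1,2)
    d=np.c_[u,np.ones(len(u))]
    return -Rm.T@t, d@Rm      # origin, dirs (cam z=1)
def atz(c,px,z):
    o,d=ray(c,px); return o+d*((z-o[2])/d[:,2])[:,None]
def atdepth(c,px,dep):
    o,d=ray(c,px); return o+d*np.atleast_1d(dep)[:,None]
def proj(c,P):
    K,k1,Rm,t=c
    return cv2.projectPoints(np.atleast_2d(P).astype(float),cv2.Rodrigues(Rm)[0],t,K,np.array([k1,0,0,0.]))[0].reshape(-1,2)
E
python3 - <<'E'
from h import *
for n in("top","side"):
    p,d=camera(n); cv2.imwrite(f"pics/{n}0.png",p); np.save(f"{n}0.npy",d)
    c=cal(n); print(n,(-c[2].T@c[3]).round(3))
    for t in("cover","jig","ringbox","slab","file"):
        print(t,[(round(r["conf"],2),np.round(r["bbox"]).astype(int).tolist()) for r in outline_of(t,n)])
print(ctrl.get_obs())
E
```

```text
top [ 0.502 -0.075  0.902]
cover [(0.97, [396, 275, 42, 76]), (0.74, [224, 219, 49, 71]), (0.71, [370, 196, 28, 51]), (0.58, [422, 206, 36, 22])]
jig [(0.74, [223, 222, 48, 76]), (0.5, [234, 113, 36, 14])]
ringbox [(0.67, [314, 114, 27, 34])]
slab [(0.8, [233, 113, 42, 16])]
file [(0.56, [295, 216, 7, 59]), (0.25, [372, 198, 26, 52])]
side [ 0.345 -0.504  0.594]
cover [(0.95, [373, 350, 52, 58]), (0.58, [256, 348, 119, 97]), (0.22, [351, 282, 79, 49])]
jig [(0.66, [253, 164, 82, 58])]
ringbox [(0.89, [400, 189, 48, 38])]
slab [(0.88, [357, 139, 31, 23])]
file [(0.97, [282, 215, 71, 32])]
{'time_s': 0.6, 'q': array([-1.54728582e+00,  1.80786654e-01,  1.60700785e+00,  5.94843882e-06,
        1.35380007e+00, -2.06317986e-01]), 'dq': array([ 0.00218855, -0.00066669, -0.00031769,  0.00078937, -0.00037477,
        0.0014798 ]), 'joint_efforts': array([-5.83769161e-04, -4.44591451e+01, -3.51520801e+01, -2.62427620e-04,
        9.52107257e-04, -1.35295218e-05]), 'eef_pos': array([ 0.13100015, -0.55989034,  0.23129217]), 'eef_rot': array([-6.90555872e-07,  9.93404694e-01,  1.14660862e-01,  2.97994008e-06]), 'wrist_force': array([0.73954044, 0.21959664, 0.34637877]), 'torque': array([ 0.00053243, -0.05826005, -0.02390589]), 'grasp_force': 0.0, 'opening': 0.9992320607937082}
```

View pics/top0.png

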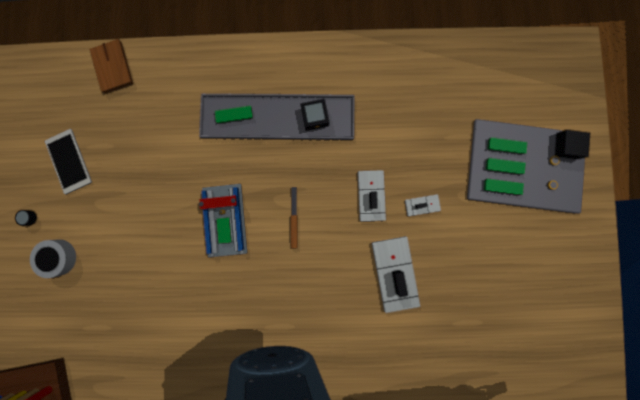

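View pics/side0.png

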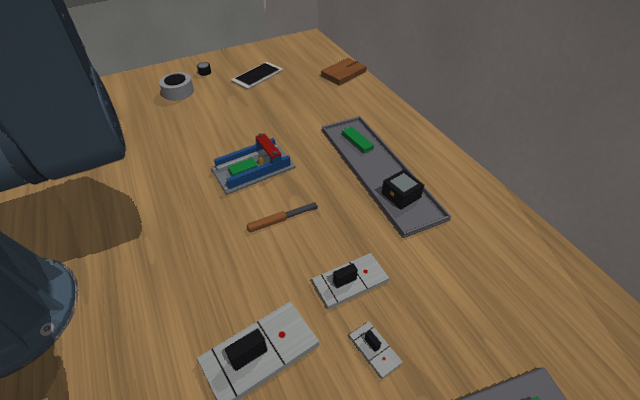

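The top view shows three cover look-alikes: large at (396,275), middle at (372,196) and small at (422,206). The middle one measures about 51 px, roughly 120 mm when scaled against the jig's 170 mm, so I choose (372,196). The jig is at (223,220), with its keeper at the far end (row 202). The file is at (294,217).

Run:
```python
from h import *
c=cal("top"); p=cv2.imread("pics/top0.png"); d=np.load("top0.npy")
print(c[0].round(1).tolist(),c[1])
hsv=cv2.cvtColor(p,cv2.COLOR_BGR2HSV)
def cen(m,x0,x1,y0,y1):
    ys,xs=np.nonzero(m[y0:y1,x0:x1]); return np.array([xs.mean()+x0,ys.mean()+y0]),len(xs)
red=((hsv[...,0]<8)|(hsv[...,0]>172))&(hsv[...,1]>140)&(hsv[...,2]>60)
for n,b,z in(("mid dot",(355,390,170,225),.012),("big dot",(370,425,235,315),.012),("keeper",(195,250,190,212),.054)):
    m,k=cen(red,*b); u,v=m.round().astype(int); print(n,m.round(1),k,"z-plane",atz(c,m,z).round(4),"depth",atdepth(c,m,d[v,u]).round(4))
g=(hsv[...,0]>40)&(hsv[...,0]<80)&(hsv[...,1]>100)
m,k=cen(g,200,250,205,255);u,v=m.round().astype(int);print("wax",m,k,atz(c,m,.0215).round(4),atdepth(c,m,d[v,u]).round(4))
m,k=cen(p.max(2)<40,357,387,185,215);u,v=m.round().astype(int);print("grip",m,k,atz(c,m,.044).round(4),atdepth(c,m,d[v,u]).round(4))
for n,t in(("top","cover"),):
    camera(n)
    for r in outline_of(t,n):
        (cx,cy),(w,h),a=cv2.minAreaRect(np.argwhere(r["region"])[:,::-1].astype(np.float32))
        bp=cv2.boxPoints(((cx,cy),(w,h),a)); P=atz(c,bp,.012)
        print(np.round([cx,cy]),"sides",np.linalg.norm(P[1]-P[0]).round(3),np.linalg.norm(P[2]-P[1]).round(3))
cw=cal("wrist"); o=ctrl.get_obs(); Rt=R.from_quat(np.r_[o["eef_rot"][1:],o["eef_rot"][0]]).as_matrix()
print("wrist cam in tool",(Rt.T@(-cw[2].T@cw[3]-o["eef_pos"])).round(4),"axes",(cw[2]@Rt).round(2).tolist()); print("tool",Rt.round(3).tolist(), cw[0].tolist(),cw[1])
cv2.imwrite("pics/crop.png",cv2.resize(p[160:320,345:445],None,fx=3.7,fy=3.7))
```

```text
[[370.8, 0.0, 313.4], [0.0, 370.8, 191.5], [0.0, 0.0, 1.0]] -0.039019234583691706
mid dot [371. 183.] 1 z-plane [[ 0.5862 -0.1964  0.012 ]] depth [[ 0.5861 -0.1962  0.0133]]
big dot [392.8 256.8] 6 z-plane [[ 0.4092 -0.2425  0.012 ]] depth [[ 0.4094 -0.242   0.0144]]
keeper [217.4 202. ] 336 z-plane [[0.5467 0.1639 0.054 ]] depth [[0.5467 0.1638 0.0541]]
wax [223.4272997  229.99109792] 337 [[0.4813 0.1587 0.0215]] [[0.4813 0.1587 0.0213]]
grip [372.2020202  199.95959596] 99 [[ 0.5438 -0.1935  0.044 ]] [[ 0.5438 -0.1936  0.0432]]
[372. 195.] sides 0.062 0.124
[395. 274.] sides 0.085 0.167
[422. 205.] sides 0.082 0.04
wrist cam in tool [ 0.0778 -0.0007 -0.1422] axes [[0.0, 1.0, -0.0], [-0.95, 0.0, -0.3], [-0.3, 0.0, 0.95]]
tool [[0.974, 0.228, -0.0], [0.228, -0.974, -0.0], [-0.0, 0.0, -1.0]] [[303.88093652000737, 0.0, 320.48346026578577], [0.0, 303.88093652000737, 197.64992342617296], [0.0, 0.0, 1.0]] -0.05670838101941832
```

View pics/crop.png

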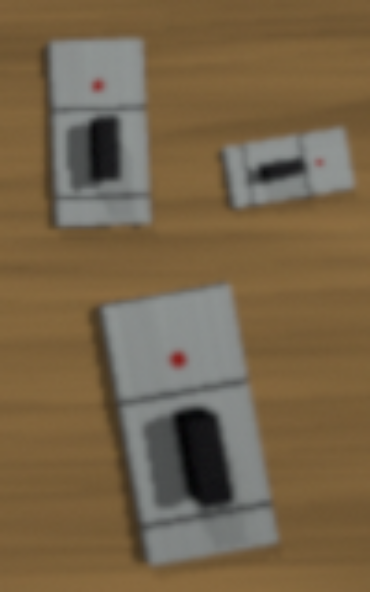

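The crop confirms three covers. The middle one has its red dot at (98,86), at the far end, and its grip at (105,148). It measures 124x62 mm by region, so it matches. I'll move above it.

Emit:
move_arm:
  series:
    - [[1, 40, -22, 0, 0.1], [1, 80, -44, 0, 0.2], [1, 116, -63, 0, 0.29], [1, 152, -83, 0, 0.29], [1, 188, -103, 0, 0.29], [1, 224, -122, 0, 0.29], [1, 260, -142, 0, 0.29], [1, 296, -162, 0, 0.29], [1, 332, -181, 0, 0.29], [1, 368, -201, 0, 0.29]]

```text
time_s: 1.53
eef_pos: [0.4429, -0.2806, 0.2317]
eef_rot: [0.0, 1.0, -0.03, 0.0]
wrist_force: [-0.3, -0.3, -0.1]
opening: 1.0
grasp_force: 0.0
```

Run:
```python
from h import *
o=ctrl.get_obs(); Rt=R.from_quat(np.r_[o["eef_rot"][1:],o["eef_rot"][0]]).as_matrix()
print(o["time_s"],o["eef_pos"],Rt.round(3).tolist(),"shift mm",(Rt.T@(np.array([.543,-.1935,.19])-o["eef_pos"])*1000).round(1))
```

```text
1.5333 [ 0.44291396 -0.2805698   0.23166888] [[0.998, -0.06, 0.001], [-0.06, -0.998, -0.001], [0.001, 0.001, -1.0]] shift mm [ 94.6 -93.   41.7]
```

Emit:
move_arm:
  series:
    - [[0.6, 24, -24, 10, 0], [0.6, 48, -47, 20, 0], [0.6, 72, -70, 30, 0], [0.6, 95, -93, 40, 0], [0.6, 95, -93, 40, 0], [0.6, 95, -93, 40, 0], [0.6, 95, -93, 40, 0], [0.6, 95, -93, 40, 0], [0.6, 95, -93, 40, 0], [0.6, 95, -93, 40, 0]]

```text
time_s: 2.37
eef_pos: [0.5416, -0.1961, 0.1919]
eef_rot: [0.0, 1.0, -0.031, 0.0]
wrist_force: [-0.0, -0.6, 0.0]
opening: 0.599
grasp_force: 0.0
```

```bash
cat >> h.py <<'E'
def tool():
    o=ctrl.get_obs(); return o,R.from_quat(np.r_[o["eef_rot"][1:],o["eef_rot"][0]]).as_matrix()
E
python3 - <<'E'
from h import *
o,Rt=tool(); c=cal("wrist"); p,d=camera("wrist"); cv2.imwrite("pics/w1.png",p); np.save("w1.npy",d)
print(o["time_s"],o["eef_pos"].round(4),Rt.round(3).tolist(),c[2].tolist(),c[3].tolist())
np.savez("w1c.npz",Rm=c[2],t=c[3])
for r in outline_of("cover","wrist"): print(r["conf"],r["bbox"])
E
```

```text
2.3667 [ 0.5416 -0.1961  0.1919] [[0.998, -0.062, 0.001], [-0.062, -0.998, -0.001], [0.001, 0.001, -1.0]] [[-0.06155675176583164, -0.9981029874721952, 0.001092113143860124], [-0.9522812485871115, 0.05905841231687625, 0.2994537151614284], [-0.2989501461806162, 0.017393399141314658, -0.9541102031552221]] [-0.16176984903120845, 0.50120622759098, 0.5073638431850077]
0.98 [431.6, 179.2, 75.8, 50.7]
0.87 [316.0, 160.3, 66.2, 115.1]
0.87 [359.4, 295.3, 74.5, 111.8]
```

View pics/w1.png

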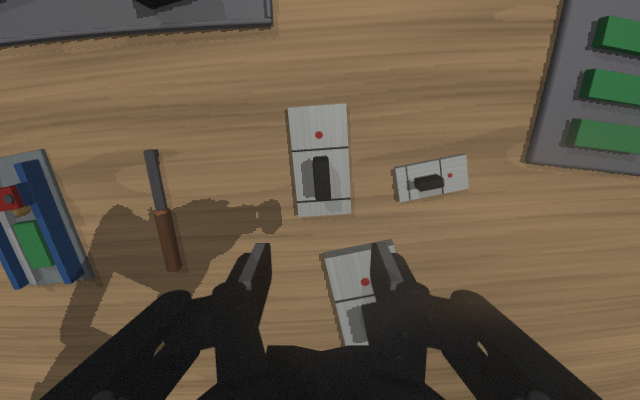

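The wrist view shows the middle cover with its dot at (319,135) and its rib at (321,178). The plate corners are at about (288,109), (346,104), (351,213) and (296,217). The jig is at the left (35,220), with the file between them.

```bash
cat >> h.py <<'E'
def cover_pose(c,p,reg,d=None,zp=.012,lift=0):
    """plate-top rectangle -> pose; red dot -> nose"""
    m=cv2.dilate(reg.astype(np.uint8),np.ones((9,9)))
    hsv=cv2.cvtColor(p,cv2.COLOR_BGR2HSV)
    red=((hsv[...,0]<8)|(hsv[...,0]>172))&(hsv[...,1]>120)&(m>0)
    ys,xs=np.nonzero(red); dot=atz(c,[xs.mean(),ys.mean()],zp)[0]
    al=((hsv[...,1]<60)&(hsv[...,2]>70)&(m>0)).astype(np.uint8)
    cnt=max(cv2.findContours(al,0,2)[0],key=cv2.contourArea).reshape(-1,2)
    P=atz(c,cnt,zp)[:,:2].astype(np.float32)
    return dot,cv2.minAreaRect(P*1000)
E
python3 - <<'E'
from h import *
p=cv2.imread("pics/w1.png"); d=np.load("w1.npy"); z=np.load("w1c.npz"); K,k1,_,_=cal("wrist"); c=(K,k1,z["Rm"],z["t"])
reg=np.zeros(p.shape[:2],bool); reg[100:222,284:356]=1
print(cover_pose(c,p,reg))
# rib: depth points above plate
ys,xs=np.mgrid[140:215,290:350]; P=atdepth(c,np.c_[xs.ravel(),ys.ravel()],d[140:215,290:350].ravel())
t=P[(P[:,2]>.038)]; print("rib top z",np.median(t[:,2]),len(t),cv2.minAreaRect((t[:,:2]*1000).astype(np.float32)))
q=P[(P[:,2]>.008)&(P[:,2]<.018)]; print("plate z",np.median(q[:,2]))
# independent: triangulate dot between top/wrist
ct=cal("top"); o1,d1=ray(ct,[[371.,183.]]); o2,d2=ray(c,[[319,135]])
A=np.c_[d1[0],-d2[0]]; s=np.linalg.lstsq(A,o2-o1,rcond=None)[0]; print("dot tri",o1+s[0]*d1[0],o2+s[1]*d2[0])
# jig in top view: blue walls
pt=cv2.imread("pics/top0.png"); h=cv2.cvtColor(pt,cv2.COLOR_BGR2HSV); b=((h[...,0]>95)&(h[...,0]<130)&(h[...,1]>130)).astype(np.uint8); b[:170]=0;b[:,:180]=0;b[:,270:]=0;b[270:]=0
n,l,s,ce=cv2.connectedComponentsWithStats(b)
for i in range(1,n):
    if s[i,4]>40:
        yx=np.argwhere(l==i)[:,::-1]; Q=atz(ct,yx,.032)[:,:2]*1000; print("wall",s[i],cv2.minAreaRect(Q.astype(np.float32)))
o,Rt=tool(); print(Rt.round(4)[:2,0])
E
```

```text
(array([ 0.58715443, -0.19608184,  0.012     ]), ((557.2875366210938, -196.51522827148438), (120.45547485351562, 60.517127990722656), 0.6747316718101501))
rib top z 0.04338431951179328 647 ((572.145263671875, -196.28489685058594), (93.62045288085938, 15.976622581481934), 0.763602614402771)
plate z 0.011562465506565867
dot tri [ 0.58644293 -0.19672261  0.00968916] [ 0.58648156 -0.19667138  0.0096858 ]
wall [233 187  11  64 296] ((508.4485168457031, 121.84176635742188), (148.4525909423828, 12.621521949768066), 4.826000213623047)
wall [204 210   7  44 188] ((479.04998779296875, 195.148681640625), (101.78334045410156, 10.309002876281738), 4.695403099060059)
[ 0.9981 -0.0615]
```

The cover sits at centre (0.5573, -0.1965) with heading +0.7°. The plate reads 120.5x60.5 mm, z 0.0116, and the rib top 0.0434, all consistent with the text. The jig is at about (0.505, 0.159), heading 4.8°. I'll descend and grasp.

Emit:
move_arm:
  series:
    - [[0.6, 3, 0, 40, -0.074], [0.6, 3.4, 0.3, 80, -0.074], [0.6, 3.4, 0.3, 115, -0.074], [0.6, 3.4, 0.3, 145, -0.074], [0.6, 3.4, 0.3, 165, -0.074], [0.6, 3.4, 0.3, 175, -0.074], [0.6, 3.4, 0.3, 175, -0.074], [0.5, 3.4, 0.3, 175, -0.074], [0.1, 3.4, 0.3, 175, -0.074], [0, 3.4, 0.3, 175, -0.074]]

```text
time_s: 3.3
eef_pos: [0.5468, -0.1965, 0.0184]
eef_rot: [0.001, 1.0, 0.007, 0.002]
wrist_force: [0.2, -0.7, -0.5]
opening: 0.228
grasp_force: 0.0
```

Emit:
move_arm:
  series:
    - [[0, 0, 0, 0, 0], [0, 0, 0, 0, 0], [0, 0, 0, 0, 0], [0, 0, 0, 0, 0], [0, 0, 0, 0, 0], [0, 0, 0, -10, 0], [0, 0, 0, -25, 0], [0, 0, 0, -50, 0], [0, 0, 0, -80, 0], [0, 0, 0, -80, 0]]

```text
time_s: 4.13
eef_pos: [0.5487, -0.1973, 0.1029]
eef_rot: [0.003, 1.0, 0.007, 0.004]
wrist_force: [2.2, -1.5, -1.8]
opening: 0.173
grasp_force: 58.8
```

Run:
```python
from h import *
o,Rt=tool(); print(o["time_s"],o["eef_pos"].round(4),Rt.round(4).tolist(),o["opening"],o["grasp_force"],o["wrist_force"])
# target: cover origin at jig x=-145 (nose at -85), grip at -157
J=np.array([.5053,.1594]);a=np.radians(4.77);u=np.array([np.cos(a),np.sin(a)])
for x in(-157,-112,-22): 
    g=J+u*x/1000; print(x,g.round(4),"shift",(Rt.T@(np.r_[g,o["eef_pos"][2]]-o["eef_pos"])*1000).round(1))
```

```text
4.1333 [ 0.5487 -0.1973  0.1029] [[0.9999, 0.0141, 0.0082], [0.0142, -0.9999, -0.0049], [0.0082, 0.0051, -1.0]] 0.17291445228297742 58.7662410736084 [ 2.15904581 -1.54039621 -1.796133  ]
-157 [0.3488 0.1463] shift [-195.  -346.4   -3.3]
-112 [0.3937 0.1501] shift [-150.1 -349.6   -3. ]
-22 [0.4834 0.1576] shift [ -60.3 -355.8   -2.3]
```

Grasped: 58.8 N, opening 0.173 (about 15 mm). Now I'll carry it over to the channel mouth.

Emit:
move_arm:
  series:
    - [[0, -5, -10, 0, 0], [0, -15, -30, 0, 0], [0, -30, -60, 0, 0], [0, -46, -95, 0, -0.02], [0, -63, -130, 0, -0.04], [0, -80, -165, 0, -0.069], [0, -97, -200, 0, -0.069], [0, -114, -235, 0, -0.069], [0, -130, -268, 0, -0.069], [0, -144, -296, 0, -0.069]]

```text
time_s: 4.97
eef_pos: [0.3939, 0.1006, 0.0952]
eef_rot: [-0.0, 0.999, 0.042, -0.001]
wrist_force: [0.0, 0.0, -2.3]
opening: 0.179
grasp_force: 58.8
```

Emit:
move_arm:
  series:
    - [[0, -12, -20, 0, 0], [0, -22, -37, 0, 0], [0, -27, -46, 0, 0], [0, -29, -50, 0, 0], [0, -29, -50, 0, 0], [0, -29, -50, 0, 0], [0, -29, -50, 0, 0], [0, -29, -50, 0, 0], [0, -29, -50, 0, 0], [0, -29, -50, 0, 0]]

```text
time_s: 5.8
eef_pos: [0.3646, 0.1454, 0.0963]
eef_rot: [0.0, 0.999, 0.041, -0.0]
wrist_force: [0.9, -0.1, -2.4]
opening: 0.177
grasp_force: 58.8
```

Run:
```python
from h import *
o,Rt=tool(); c=cal("wrist"); p,d=camera("wrist"); cv2.imwrite("pics/w2.png",p); np.savez("w2.npz",Rm=c[2],t=c[3],d=d)
print(o["time_s"],o["eef_pos"].round(4),Rt.round(4).tolist(),o["opening"],o["grasp_force"],o["wrist_force"])
```

```text
5.8 [0.3646 0.1454 0.0963] [[0.9967, 0.0816, -0.0001], [0.0816, -0.9967, -0.0], [-0.0001, 0.0, -1.0]] 0.17730583272008021 58.83677065372467 [ 0.89014352 -0.06557093 -2.36732116]
```

View pics/w2.png

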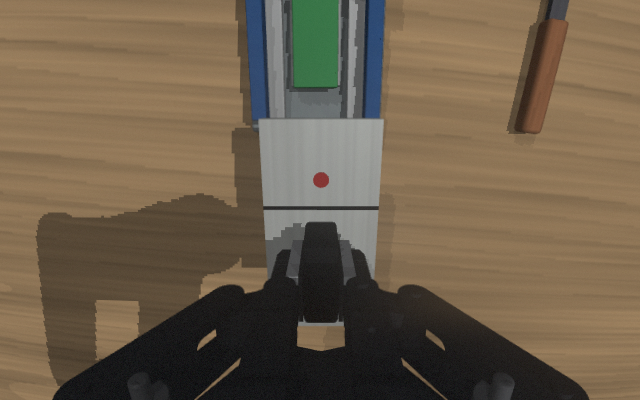

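The wrist view shows the cover held square: nose edge at row 119, columns 259–383, dot at (321,180). The blue walls (columns ~255 and ~375), the wax (316,45) and the ledges lie ahead of it. Next I'll measure the relative offset and heading.

```bash
cat >> h.py <<'E'
def jigcover(p,d,c,Rt,pos,zc,rows):
    """everything in the tool's x,y (mm, relative to TCP); zc approx height of plate top"""
    h=cv2.cvtColor(p,cv2.COLOR_BGR2HSV); ys,xs=np.mgrid[0:400,0:640]; W=atdepth(c,np.c_[xs.ravel(),ys.ravel()].astype(float),d.ravel()).reshape(400,640,3)
    T=lambda P:((P-pos)@Rt)*1000
    blue=(h[...,0]>95)&(h[...,0]<130)&(h[...,1]>120)&(W[...,2]>.029)&(W[...,2]<.036)
    for n,s in(("L",xs<320),("R",xs>=320)):
        m=blue&s; ys_,xs_=np.nonzero(m)
        if len(ys_)<60: print(n,"few",len(ys_)); continue
        E=[]
        for r in range(ys_.min()+3,ys_.max()-3):
            k=xs_[ys_==r]
            if len(k)>3: E.append((k.max()+.5 if n=="L" else k.min()-.5,r))
        E=T(atz(c,np.array(E),.032)); f=np.polyfit(E[:,0],E[:,1],1); k=abs(np.polyval(f,E[:,0])-E[:,1])<1; f=np.polyfit(E[k,0],E[k,1],1)
        print(n,"inner edge: y at x=0,+60,+100",np.polyval(f,[0,60,100]).round(2),"angle",np.arctan(f[0]).round(4),"z",np.median(W[m][:,2]).round(4),"near end x",T(W[m])[:,0].min().round(1),k.sum())
    al=(h[...,1]<60)&(h[...,2]>70)&(abs(W[...,2]-zc)<.006); print("plate z",np.median(W[al][:,2]).round(4))
    zz=np.median(W[al][:,2]); E=[]
    for r in range(*rows):
        k=np.nonzero(al[r])[0]
        if len(k)>50: E.append((k.min()-.5,r,k.max()+.5))
    E=np.array(E)
    for n,i in(("L",0),("R",2)):
        Q=T(atz(c,E[:,[i,1]],zz)); f=np.polyfit(Q[:,0],Q[:,1],1); print("plate",n,np.polyval(f,[0,48]).round(2),"angle",np.arctan(f[0]).round(4))
    red=((h[...,0]<8)|(h[...,0]>172))&(h[...,1]>120)&(abs(W[...,2]-zc)<.006); y_,x_=np.nonzero(red); print("dot",T(atz(c,[x_.mean(),y_.mean()],zz)).round(2),"plate pts tilt:",end="")
    A=T(W[al]); print(np.linalg.lstsq(np.c_[A[:,:2],np.ones(len(A))],A[:,2],rcond=None)[0].round(4))
    g=(h[...,0]>40)&(h[...,0]<80)&(h[...,1]>100)&(abs(W[...,2]-.0215)<.004); gg=T(W[g]); 
    if len(gg): print("wax x,y range",np.percentile(gg,[1,99],axis=0).round(1)[:,:2].tolist(),"z",np.median(W[g][:,2]).round(4))
E
python3 - <<'E'
from h import *
z=np.load("w2.npz"); K,k1,_,_=cal("wrist"); o,Rt=tool()
jigcover(cv2.imread("pics/w2.png"),z["d"],(K,k1,z["Rm"],z["t"]),Rt,o["eef_pos"],.09,(125,205))
E
```

```text
L inner edge: y at x=0,+60,+100 [-37.1  -36.71 -36.45] angle 0.0065 z 0.0316 near end x 67.4 113
R inner edge: y at x=0,+60,+100 [29.38 28.62 28.12] angle -0.0126 z 0.0316 near end x 69.2 110
plate z 0.0892
plate L [-30.59 -30.64] angle -0.0011
plate R [29.29 29.52] angle 0.0048
dot [[40.38 -0.55  7.01]] plate pts tilt:[ 3.7000e-03 -0.0000e+00  6.8731e+00]
wax x,y range [[88.5, -18.5], [140.9, 10.0]] z 0.0212
```

Emit:
move_arm:
  series:
    - [[0, 0, -1, 5, -0.005], [0, 0, -2, 12, -0.005], [0, 0, -3, 20, -0.005], [0, 0, -3.5, 28, -0.005], [0, 0, -3.5, 36, -0.005], [0, 0, -3.5, 41, -0.005], [0, 0, -3.5, 43, -0.005], [0, 0, -3.5, 44, -0.005], [0, 0, -3.5, 44, -0.005], [0, 0, -3.5, 44, -0.005]]

```text
time_s: 6.68
eef_pos: [0.3643, 0.1494, 0.0525]
eef_rot: [-0.0, 0.999, 0.044, 0.0]
wrist_force: [0.8, -0.2, -2.2]
opening: 0.173
grasp_force: 58.8
```

Run:
```python
from h import *
o,Rt=tool(); c=cal("wrist"); p,d=camera("wrist"); cv2.imwrite("pics/w3.png",p)
print(o["time_s"],o["eef_pos"].round(4),Rt.round(4).tolist(),o["grasp_force"],o["wrist_force"])
jigcover(p,d,c,Rt,o["eef_pos"],.046,(125,205))
```

```text
6.6833 [0.3643 0.1494 0.0525] [[0.9961, 0.0877, 0.0005], [0.0877, -0.9961, 0.0001], [0.0005, -0.0, -1.0]] 58.83888602256775 [ 0.8243655  -0.15308214 -2.20631503]
L inner edge: y at x=0,+60,+100 [-33.4  -32.52 -31.93] angle 0.0148 z 0.0315 near end x 67.4 115
R inner edge: y at x=0,+60,+100 [33.5  32.8  32.33] angle -0.0117 z 0.0316 near end x 67.4 117
plate z 0.0455
plate L [-30.65 -30.72] angle -0.0014
plate R [29.22 29.45] angle 0.0048
dot [[40.3  -0.62  7.02]] plate pts tilt:[3.8000e-03 1.0000e-04 6.8775e+00]
wax x,y range [[88.0, -14.0], [128.2, 14.6]] z 0.0212
```

View pics/w3.png

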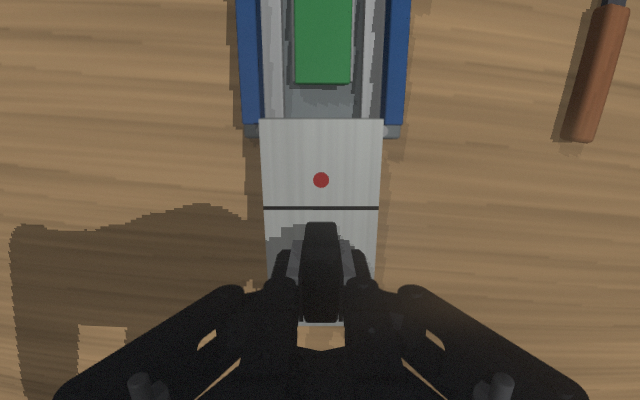

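The nose is at row 119, between the blue walls (inner edges at about columns 263 and 385), and the dot is at (321,180). The cover sits about 0.8 mm left of the channel centre and parallel to it. I'll lower to a 12 mm ride height and slide in.

Emit:
move_arm:
  series:
    - [[0, 0, 0.8, 2, 0], [0, 0, 0.8, 4, 0], [0, 6, 0.8, 4, 0], [0, 18, 0.8, 4, 0], [0, 34, 0.8, 4, 0], [0, 50, 0.8, 4, 0], [0, 66, 0.8, 4, 0], [0, 80, 0.8, 4, 0], [0, 88, 0.8, 4, 0], [0, 90, 0.8, 4, 0]]

```text
time_s: 7.57
eef_pos: [0.4554, 0.1565, 0.0484]
eef_rot: [-0.0, 0.999, 0.044, 0.001]
wrist_force: [1.0, 1.3, -1.1]
opening: 0.176
grasp_force: 58.8
```

Run:
```python
from h import *
o,Rt=tool(); c=cal("wrist"); p,d=camera("wrist"); cv2.imwrite("pics/w4.png",p)
print(o["time_s"],o["eef_pos"].round(4),Rt.round(4).tolist(),o["grasp_force"],o["wrist_force"],o["torque"])
jigcover(p,d,c,Rt,o["eef_pos"],.0415,(125,205))
h=cv2.cvtColor(p,cv2.COLOR_BGR2HSV); ys,xs=np.mgrid[0:400,0:640]; W=atdepth(c,np.c_[xs.ravel(),ys.ravel()].astype(float),d.ravel()).reshape(400,640,3)
red=((h[...,0]<8)|(h[...,0]>172))&(h[...,1]>120)&(W[...,2]>.05)&(W[...,2]<.058); T=(W[red]-o["eef_pos"])@Rt*1000
print("keeper top x range",np.percentile(T[:,0],[1,99]),"y",np.percentile(T[:,1],[1,99]),np.median(W[red][:,2]))
```

```text
7.5667 [0.4554 0.1565 0.0484] [[0.9962, 0.0874, 0.0013], [0.0874, -0.9962, 0.0001], [0.0013, 0.0, -1.0]] 58.83746802806854 [ 1.04059446  1.3461121  -1.14757674] [0.01086832 0.01747399 0.00762798]
L inner edge: y at x=0,+60,+100 [-35.13 -33.79 -32.89] angle 0.0224 z 0.0316 near end x -23.6 137
R inner edge: y at x=0,+60,+100 [33.   32.36 31.94] angle -0.0106 z 0.0316 near end x -23.6 147
plate z 0.0415
plate L [-30.67 -30.74] angle -0.0015
plate R [29.2  29.44] angle 0.005
dot [[40.33 -0.65  7.02]] plate pts tilt:[ 3.6000e-03 -3.0000e-04  6.8814e+00]
keeper top x range [ 80.50134571 103.75302785] y [-41.3241428   40.44350175] 0.05359792048075836
```

View pics/w4.png

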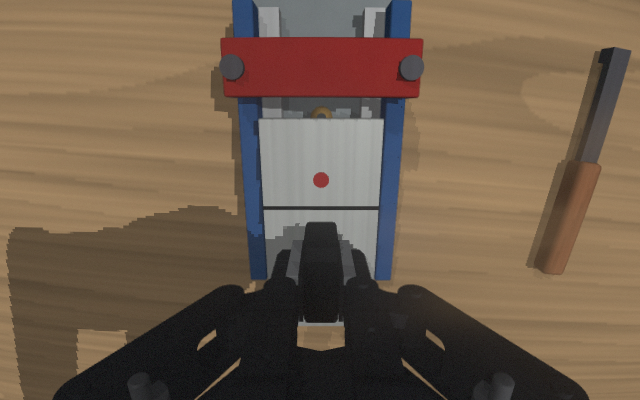

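The nose (row 119) has just reached the pin tip (321,114), which lines up laterally with the dot (321,180). The keeper's near edge is at row 97. From three cues, the remaining travel is 30.3 mm.

Emit:
move_arm:
  series:
    - [[0, 3, 0, 0, 0], [0, 9, 0, 0, 0], [0, 16, 0, 0, 0], [0, 23, 0, 0, 0], [0, 28, 0, 0, 0], [0, 30, 0, 0, 0], [0, 30, 0, 0, 0], [0, 30, 0, 0, 0], [0, 30, 0, 0, 0], [0, 30, 0, 0, 0]]

```text
time_s: 8.45
eef_pos: [0.4832, 0.1591, 0.0482]
eef_rot: [0.0, 0.999, 0.044, -0.0]
wrist_force: [0.6, 0.7, -2.9]
opening: 0.172
grasp_force: 58.8
```

```bash
cat > k.py <<'E'
from h import *
o,Rt=tool(); c=cal("wrist"); p,d=camera("wrist"); cv2.imwrite("pics/wl.png",p)
print(o["time_s"],o["eef_pos"].round(4),Rt.round(4).tolist(),o["grasp_force"],o["wrist_force"],o["torque"])
jigcover(p,d,c,Rt,o["eef_pos"],o["eef_pos"][2]-.007,(140,205))
h=cv2.cvtColor(p,cv2.COLOR_BGR2HSV); ys,xs=np.mgrid[0:400,0:640]; W=atdepth(c,np.c_[xs.ravel(),ys.ravel()].astype(float),d.ravel()).reshape(400,640,3)
red=((h[...,0]<8)|(h[...,0]>172))&(h[...,1]>120)&(W[...,2]>.05)&(W[...,2]<.058); T=(W[red]-o["eef_pos"])@Rt*1000
print("keeper top x range",np.percentile(T[:,0],[1,99]),"y",np.percentile(T[:,1],[1,99]),np.median(W[red][:,2]))
E
python3 k.py
```

```text
8.45 [0.4832 0.1591 0.0482] [[0.9961, 0.0878, -0.0005], [0.0878, -0.9961, -0.0], [-0.0005, -0.0, -1.0]] 58.837507367134094 [ 0.59429072  0.69149885 -2.94150236] [-0.00232272 -0.0071208   0.0356094 ]
L inner edge: y at x=0,+60,+100 [-34.53 -33.29 -32.46] angle 0.0207 z 0.0316 near end x -32.4 96
R inner edge: y at x=0,+60,+100 [32.94 32.62 32.41] angle -0.0053 z 0.0316 near end x -31.6 110
plate z 0.0412
plate L [-30.78 -30.68] angle 0.002
plate R [35.07 27.24] angle -0.1617
dot [[40.33 -0.63  6.98]] plate pts tilt:[3.1000e-03 2.0000e-04 6.9017e+00]
keeper top x range [52.99360306 76.05141826] y [-40.97361623  40.76544073] 0.053566406192628646
```

Emit:
move_arm:
  series:
    - [[0, 1, 0.2, 0, 0], [0, 2.3, 0.3, 0, 0], [0, 2.3, 0.3, 0, 0], [0, 2.3, 0.3, 1, 0], [0, 2.3, 0.3, 2, 0], [0, 2.3, 0.3, 4, 0], [0, 2.3, 0.3, 6, 0], [0, 2.3, 0.3, 7, 0], [0, 2.3, 0.3, 7, 0], [0, 2.3, 0.3, 7, 0]]

```text
time_s: 9.33
eef_pos: [0.4858, 0.159, 0.0411]
eef_rot: [0.0, 0.999, 0.044, -0.0]
wrist_force: [-0.5, -0.7, -2.0]
opening: 0.174
grasp_force: 58.8
```

```bash
python3 k.py
```

```text
9.3333 [0.4858 0.159  0.0411] [[0.9962, 0.0876, -0.0003], [0.0876, -0.9962, -0.0], [-0.0003, 0.0, -1.0]] 58.83657217025757 [-0.47545508 -0.70814795 -1.97062587] [0.01534556 0.06103063 0.01517403]
L inner edge: y at x=0,+60,+100 [-33.42 -33.05 -32.81] angle 0.0061 z 0.0315 near end x -27.3 155
R inner edge: y at x=0,+60,+100 [32.47 32.21 32.03] angle -0.0043 z 0.0316 near end x -27.8 115
plate z 0.0341
plate L [-24.51 -39.55] angle -0.3036
plate R [37.41 40.05] angle 0.0549
dot [[40.32 -0.67  6.98]] plate pts tilt:[3.500e-03 2.100e-03 6.964e+00]
keeper top x range [50.35230005 73.56755383] y [-41.40217786  40.32091307] 0.053550311806353335
```

View pics/wl.png

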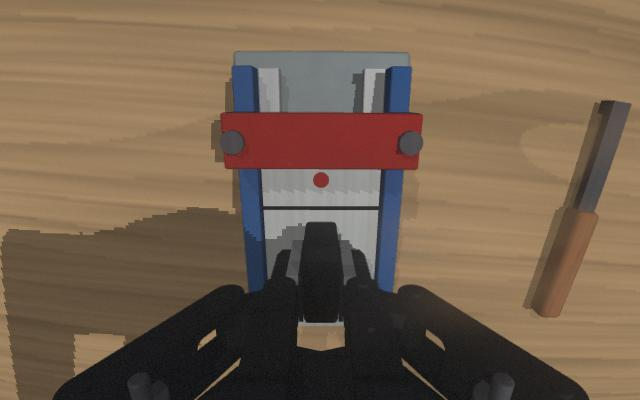

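The cover is under the keeper (rows 113–168), with the dot at (321,180) just in front of it. The underside is about 4 mm above the ledges with no added force, so the bore is over the pin. Pressing down now.

Emit:
move_arm:
  series:
    - [[0, 0, 0, 1, 0], [0, 0, 0, 2, 0], [0, 0, 0, 3, 0], [0, 0, 0, 3.5, 0], [0, 0, 0, 4, 0], [0, 0, 0, 4.3, 0], [0, 0, 0, 4.3, 0], [0, 0, 0, 4.3, 0], [0, 0, 0, 4.3, 0], [0, 0, 0, 4.3, 0]]

```text
time_s: 10.22
eef_pos: [0.4861, 0.159, 0.0376]
eef_rot: [0.0, 0.999, 0.044, 0.0]
wrist_force: [-3.0, -0.1, 6.7]
opening: 0.174
grasp_force: 60.0
```

```bash
python3 k.py
```

```text
10.2167 [0.4861 0.159  0.0376] [[0.9961, 0.0879, 0.0004], [0.0879, -0.9961, -0.0], [0.0004, 0.0001, -1.0]] 59.96625244617462 [-3.04995056 -0.10105522  6.66451723] [-0.10375504  0.43211492  0.01649451]
L inner edge: y at x=0,+60,+100 [-33.36 -32.95 -32.68] angle 0.0068 z 0.0315 near end x -25.7 155
R inner edge: y at x=0,+60,+100 [32.38 32.24 32.15] angle -0.0023 z 0.0316 near end x -25.2 111
plate z 0.0307
plate L [-35.67 -38.23] angle -0.0533
plate R [34.49 42.65] angle 0.1684
dot [[40.4  -0.64  6.93]] plate pts tilt:[ 1.0000e-03 -1.0000e-04  6.9048e+00]
keeper top x range [50.18953889 73.26571111] y [-41.28859363  40.46415104] 0.05356729121105275
```

Emit:
move_arm:
  series:
    - [[0, -0.4, 0, 0, 0], [0, -0.4, 0, 0.5, 0], [0, -0.4, 0, 1, 0], [0, -0.4, 0, 1.5, 0], [0, -0.4, 0, 2, 0], [0, -0.4, 0, 2.5, 0], [0, -0.4, 0, 2.5, 0], [0, -0.4, 0, 2.5, 0], [0, -0.4, 0, 2.5, 0], [0, -0.4, 0, 2.5, 0]]

```text
time_s: 11.1
eef_pos: [0.4861, 0.159, 0.0364]
eef_rot: [0.0, 0.999, 0.044, 0.0]
wrist_force: [-8.1, -1.1, 20.4]
opening: 0.176
grasp_force: 62.1
```

```bash
python3 k.py
```

```text
11.1 [0.4861 0.159  0.0364] [[0.9961, 0.088, 0.0009], [0.088, -0.9961, -0.0001], [0.0009, 0.0002, -1.0]] 62.070168256759644 [-8.09368898 -1.05419878 20.42883183] [-0.23301718  1.16109128 -0.06553704]
L inner edge: y at x=0,+60,+100 [-33.38 -32.95 -32.66] angle 0.0072 z 0.0315 near end x -24.6 157
R inner edge: y at x=0,+60,+100 [32.37 32.26 32.2 ] angle -0.0017 z 0.0316 near end x -24.2 111
plate z 0.0296
plate L [-34.19 -40.49] angle -0.1303
plate R [50.86 36.31] angle -0.2944
dot [[40.49 -0.65  6.87]] plate pts tilt:[-0.0000e+00 -1.0000e-03  6.8355e+00]
keeper top x range [50.04381786 73.30665635] y [-41.33476524  40.45953412] 0.05356072051225372
```

The plate reads 2.0 mm below the wall tops, as it should when flat, and the push is 20 N. I'll relieve the 8 N sideways load a little and check that it holds.

Emit:
move_arm:
  series:
    - [[0, -0.3, 0, 0, 0], [0, -0.5, 0, 0.2, 0], [0, -0.8, 0, 0.3, 0], [0, -0.8, 0, 0.3, 0], [0, -0.8, 0, 0.3, 0], [0, -0.8, 0, 0.3, 0], [0, -0.8, 0, 0.3, 0], [0, -0.8, 0, 0.3, 0], [0, -0.8, 0, 0.3, 0], [0, -0.8, 0, 0.3, 0]]

```text
time_s: 11.98
eef_pos: [0.4861, 0.1591, 0.0365]
eef_rot: [0.0, 0.999, 0.044, 0.001]
wrist_force: [-5.5, -1.2, 18.8]
opening: 0.179
grasp_force: 61.9
```

```bash
cat >> k.py <<'E'
pl=(h[...,1]<60)&(h[...,2]>70)&(abs(W[...,2]-.030)<.0035); T=(W-o["eef_pos"])@Rt*1000
for a,b in((-60,-25),(-25,0),(15,30),(30,50)):
    m=pl&(T[...,0]>a)&(T[...,0]<b)&(abs(T[...,1])<28); w=np.median(W[m][:,2]) if m.sum() else None
    mb=(h[...,0]>95)&(h[...,0]<130)&(h[...,1]>120)&(W[...,2]>.029)&(T[...,0]>a)&(T[...,0]<b); print(a,b,m.sum(),w,"wall",np.median(W[mb][:,2]) if mb.sum() else None)
E
python3 k.py
```

```text
11.9833 [0.4861 0.1591 0.0365] [[0.9961, 0.0879, 0.0026], [0.0879, -0.9961, 0.0001], [0.0026, 0.0002, -1.0]] 61.8833863735199 [-5.46820837 -1.18605382 18.82716815] [-0.14989461  0.90952416  0.02774056]
L inner edge: y at x=0,+60,+100 [-33.25 -32.94 -32.73] angle 0.0053 z 0.0315 near end x -24.5 154
R inner edge: y at x=0,+60,+100 [32.43 32.27 32.17] angle -0.0026 z 0.0316 near end x -24.9 109
plate z 0.0296
plate L [-33.74 -39.61] angle -0.1217
plate R [47.07 38.76] angle -0.1715
dot [[40.36 -0.63  6.96]] plate pts tilt:[ 4.0000e-04 -1.0000e-03  6.8742e+00]
keeper top x range [50.02544725 73.29332079] y [-41.25725737  40.40494163] 0.05355076204741431
-60 -25 167 0.02952921250141821 wall None
-25 0 198 0.029613350466219754 wall 0.03157578106440366
15 30 2434 0.029599970437660425 wall 0.03152883973897032
30 50 2819 0.029588178195469383 wall 0.03156921590090467
```

The plate is level from rear to nose, within 0.1 mm and 2.0 mm below the wall tops. It is firmly pressed, so I'm handing in.

```bash
python3 -c "
from bench import order
print(order.hand_in())"
```

```text
the job is handed in; nothing more can be done
None
```

The middle-sized cover is under the keeper bar, down over the pin and flat on the ledges by camera depth; I handed it in at about 12 s, still gripped and pressed with about 19 N, with the file, ring box and slab left alone.

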